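# Find the socket for the banding wheel's bearing nut and nip it up

## Task

The disc has been lifted off the potter's banding wheel because the bearing nut on top of its base has worked loose. Find which of the three sockets in the tray fits the nut, set it squarely down over the nut as far as it goes and turn the nut clockwise with it, not with the bare fingers, until it comes up tight, then finish while still gripping that socket, seated on the tightened nut. Have the other two sockets standing upright in the tray at the end, and leave the pot, the brush bowl and the glaze jar where they are.

Things in the scene. Friction and masses are not known exactly. Their poses are not given: they have to be found in the camera images.
- wheel_base: fixed sage green cast base of the banding wheel: foot 160 mm diameter, bearing housing 68 mm diameter with its flat top 97 mm above the bench, then a steel washer 40 mm diameter, 3 mm thick, and the nut on it. A steel spindle end 14 mm in diameter rises through the nut to 136 mm above the bench. Origin: centre of its underside, on the bench, on the spindle axis; z up.
- nut_seat (a point): centre of the washer's top face under the nut, 100 mm above the bench, on the spindle axis, z up. The mouth of a fitting or of a too large socket comes to rest at this height. A too small socket stops on top of the nut, mouth 16 mm higher; a too large one drops over at any angle and turns without turning the nut; the fitting one goes down only with the hexes within about 4 degrees.
- nut_top (a point): centre of the top face of the brass coloured hex nut, 16 mm above nut_seat, turning with the nut. z up; x points at the middle of one of its flats, so the nut looks the same every 60 degrees. The nut is 30 mm across flats, 34.6 mm across corners, 16 mm high; the top 3 mm of its corners are bevelled inwards by 2 mm.
- nut (a joint): angle of the nut, rad: 0 is fully tight (a hard stop), negative is loose (-0.65 to -0.35 at the start); it grows as the nut is turned clockwise seen from above. Turning takes about 0.25 N m; it does not rise or sink as it turns.
- tray: fixed low blue tray, 300 x 100 mm outside, 14 mm high, walls and floor 3 mm thick. Origin: centre of its underside, on the bench; x along its length, z up. The sockets stand on its floor, 3 mm above the bench, about 95 mm apart along x.
- socket_a: A black deep socket standing mouth down, 80 mm long. Drive end (z 46 to 80 mm) 30 mm diameter, a dark square on its top; nut end (z 0 to 46 mm) 50 mm diameter with a hexagonal opening 40 mm deep, of unknown size. Origin: centre of the mouth (open lower face). z: from mouth to drive end; x: through the middle of a flat of the opening (alike every 60 degrees). 0.48 kg.
- socket_b: A black deep socket standing mouth down, 80 mm long. Drive end (z 46 to 80 mm) 30 mm diameter, a dark square on its top; nut end (z 0 to 46 mm) 36 mm diameter with a hexagonal opening 40 mm deep, of unknown size. Origin: centre of the mouth (open lower face). z: from mouth to drive end; x: through the middle of a flat of the opening (alike every 60 degrees). 0.32 kg.
- socket_c: A black deep socket standing mouth down, 80 mm long. Drive end (z 46 to 80 mm) 30 mm diameter, a dark square on its top; nut end (z 0 to 46 mm) 43 mm diameter with a hexagonal opening 40 mm deep, of unknown size. Origin: centre of the mouth (open lower face). z: from mouth to drive end; x: through the middle of a flat of the opening (alike every 60 degrees). 0.40 kg.
- pot: clay pot with white speckled bands, 112 mm diameter at the foot, 150 mm high, standing on the cream wheel disc (220 mm diameter, 16 mm thick) that lies on the bench. Origin: centre of its underside. Leave alone.
- brush_bowl: dark blue bowl, 164 mm diameter at the rim, 75 mm high, with five brushes standing out up to 195 mm high and 105 mm from the middle. Origin: centre of its underside. Leave alone.
- glaze_jar: small white jar with a green lid, 68 mm diameter, 75 mm high. Origin: centre of its underside. Leave alone.
Things that resemble listed ones, but are neither listed nor needed, are in the scene too. What is shaped like the socket_c but turquoise is not meant. Leave any pink look-alike of the socket_a alone.

How it is judged (in metres and radians):
On the way:
1. a socket is fully down over the nut while the nut is still loose (value of joint nut below -0.12 rad and ((z of socket_a in the frame of nut_seat below 0.004 m and horizontal distance between socket_a and nut_seat below 0.004 m and angle between socket_a's own z axis and vertical below 0.1 rad) or (z of socket_b in the frame of nut_seat below 0.004 m and horizontal distance between socket_b and nut_seat below 0.004 m and angle between socket_b's own z axis and vertical below 0.1 rad) or (z of socket_c in the frame of nut_seat below 0.004 m and horizontal distance between socket_c and nut_seat below 0.004 m and angle between socket_c's own z axis and vertical below 0.1 rad))), for 0.2 s.
At the end, for the whole second after the job is handed in: The nut is within 0.06 rad of fully tight; a socket is gripped (over 3 N) with its mouth within 4 mm of the washer in height and of the spindle axis, tilted under 0.1 rad; the other two stand upright (within 0.1 rad) on the tray floor. Only the fitting socket can go down and turn the nut (value of joint nut above -0.06 rad and ((z of socket_a in the frame of nut_seat below 0.004 m and horizontal distance between socket_a and nut_seat below 0.004 m and angle between each of socket_a, socket_b, socket_c's own z axis and vertical below 0.1 rad and contact force between the fingers and socket_a above 3 N and x of socket_b in the frame of tray between -0.147 and 0.147 m and y of socket_b in the frame of tray between -0.047 and 0.047 m and z of socket_b in the frame of tray between -0.002 and 0.008 m and x of socket_c in the frame of tray between -0.147 and 0.147 m and y of socket_c in the frame of tray between -0.047 and 0.047 m and z of socket_c in the frame of tray between -0.002 and 0.008 m) or (z of socket_b in the frame of nut_seat below 0.004 m and horizontal distance between socket_b and nut_seat below 0.004 m and angle between each of socket_b, socket_a, socket_c's own z axis and vertical below 0.1 rad and contact force between the fingers and socket_b above 3 N and x of socket_a in the frame of tray between -0.147 and 0.147 m and y of socket_a in the frame of tray between -0.047 and 0.047 m and z of socket_a in the frame of tray between -0.002 and 0.008 m and x of socket_c in the frame of tray between -0.147 and 0.147 m and y of socket_c in the frame of tray between -0.047 and 0.047 m and z of socket_c in the frame of tray between -0.002 and 0.008 m) or (z of socket_c in the frame of nut_seat below 0.004 m and horizontal distance between socket_c and nut_seat below 0.004 m and angle between each of socket_c, socket_a, socket_b's own z axis and vertical below 0.1 rad and contact force between the fingers and socket_c above 3 N and x of socket_a in the frame of tray between -0.147 and 0.147 m and y of socket_a in the frame of tray between -0.047 and 0.047 m and z of socket_a in the frame of tray between -0.002 and 0.008 m and x of socket_b in the frame of tray between -0.147 and 0.147 m and y of socket_b in the frame of tray between -0.047 and 0.047 m and z of socket_b in the frame of tray between -0.002 and 0.008 m))); the arm keeps its last pose, push and grip.
It fails at once if the fingers themselves press on the nut or the wheel base (contact force between the fingers and wheel_base above 5 N).
It fails at once if the pot is shifted or tipped (distance of pot from where it was at the start of the episode above 0.02 m or angle between pot's own z axis and vertical above 0.2 rad).
It fails at once if the brush bowl is shifted or tipped (distance of brush_bowl from where it was at the start of the episode above 0.02 m or angle between brush_bowl's own z axis and vertical above 0.2 rad).
It fails at once if the glaze jar is shifted or tipped (distance of glaze_jar from where it was at the start of the episode above 0.02 m or angle between glaze_jar's own z axis and vertical above 0.2 rad).
It also fails if it takes over 72 s, if anything falls off the work surface, if the arm or the gripper's body presses on something with over 40 N, if the wrist force passes 120 N, or if a joint passes its speed limit or range.

## Robot

A 6-joint arm with a two-finger parallel gripper is mounted at the origin on the work surface. World frame = base frame: x ahead of the robot, y to its left, z up, the work surface at z = 0. Lengths are in m, angles in degrees, forces in N, time in s.
With the tool pointing down it reaches from about 0.4 to 0.825 m from the base axis. Payload 7 kg.
Tool frame: the origin (TCP) lies at the very end of the fingers, on their centre line; the grasp point (between the pads) lies 19 mm behind it (ctrl.pinch_z is the distance from the TCP to the grasp point, in m); z points along the fingers, x is the direction in which the jaws open and shut, and the axes are right-handed (so a half turn about z gives the same grasp; the last joint's range is limited). The gripper opens to 88 mm and grips with 3 to 60 N. Pads are 19 mm wide; open, the fingers measure 130 mm over their backs; the gripper's body (78 mm by 193 mm) begins 47 mm behind the grasp point.
Start: joints at [85.09, 20.546, 0.682, 0, -70.136, -16.507], TCP at [0.246, 0.628, 0.227] pointing down, gripper open.
Joint ranges: [-176.03, 176.03], [-82.01, 121.73], [-58.28, 71.71], [-173.87, 95.51], [-174.79, -0.11], [-173.66, 173.66]. Speed limits (degrees/s): [136.94, 136.94, 172.46, 180, 180, 180].

## Interface

Orientations are given as [roll, pitch, yaw] about the fixed x, y, z axes, in that order (R = Rz(yaw) Ry(pitch) Rx(roll)).
In Python, from plant import ctrl gives the robot as it stands.
- The arm moves only by the tool carry_out, never from a script. Its argument "increments" is a list of rows, each a list of 7 numbers: the turn, a rotation vector about the world's x, y, z in degrees, then the shift along the world's x, y, z in mm, then the closure, from 0 (fully open) to 1 (shut). In form: [[ax, ay, az, dx, dy, dz, grip], ...]. A call has 1 to 20 rows; each row is the pose to reach, as a shift and turn from the pose commanded when the call began; what a row does not reach only later rows make up. A row lasts 1/8 s, in which the tool goes at most 62.5 mm and 10.7 degrees, less where a joint would pass 70% of its speed; a pose out of reach is approached as far as the arm can. A call with a gripper value outside its range is refused whole. The fingers move at their own pace and stop on an object; the grip force is fixed at half the most. Time passes only in rows, so rows that repeat a pose let the fingers close. It gives the time, the measured TCP pose, the force and the opening at its end, in the units of the state.
- ctrl.get_obs(): the state, without advancing time (a new reading comes with each control period).
- ctrl.snapshot(name): name is "side" or "top" or "wrist"; returns a dict with "pixels" (384x512x3 uint8, blue, green, red), "intrinsics" (3x3 intrinsics, pixels), "rvec" (rotation vector, rad) and "tvec" (3), from world to camera coordinates, as OpenCV has them; the wrist camera has in their place "hand_eye" (4x4, takes a point from camera to tool coordinates, whose origin is the TCP and whose axes are the tool frame's). Camera axes: x right, y down, z forward; pixel columns grow to the right and rows downward; lengths in m; the calibration is good to about 2 mm. A picture is of the moment at which its call begins: read the wrist's pose just before it. There is no depth.
- ctrl.close_job(): hands the job in, once; it reports no verdict.
Trained networks look in a picture, given as the dict that the camera call returned (one of the last four; its "shot" number tells which), for a name from the list of things; names that differ only in an ending like _2 or _b are one class to them, and where a whole thing is asked for, a point or a joint stands for the part that bears it (a point fixed in the world has none). Each returns a list of dicts, best first, with "confidence" (0 to 1); they miss things now and then, are a little off and sometimes report something else, mostly with a low value. They report only what shows in the picture. A call takes as long as a camera call. They do not tell look-alikes from the thing itself.
- ctrl.search_frame(picture, label): "centre" ([x, y, z] in m, in world coordinates, good to about 4 mm: the middle of the surface that is visible of it).
- ctrl.outline_of(picture, label): "pixels" (384x512 bool, what is visible of it).
The state is a dict: "clock": time; "joint_pos": joint angles; "qvel": joint speeds; "tau": joint torques, N m; "tool_pos": TCP position; "orientation": TCP orientation; "force": force on the tool from outside, world axes, zero at the start; "moment": the same for the moment, N m; "opening": finger opening in m.
Only numpy, scipy, OpenCV 4.12 (cv2) and the standard library are available. Lean on these libraries where they do the work, as an engineer would, in place of code of your own. Each camera call takes 0.05 s, during which the arm holds its last target. There are 200 camera calls.

## Working session

There is one attempt and no reset: what is moved stays moved. The work goes in short steps, Python scripts to look and compute and a tool call to move; the robot and the scene stay as the last step left them, time stands still between calls to the robot, and variables do not carry over. Pictures are saved under pics/ and viewed, about 8 in all and at most 12, crops included, and the job is handed in when it is done.

Besides the shell and the picture viewer there is one more tool, called after "Emit:" as name(argument=value, ...) on one line, values as JSON. carry_out: Moves the arm, as the interface text tells. Its arguments: {"type":"object","properties":{"increments":{"type":"array"}},"required":["increments"]}

```bash
mkdir -p pics; cat > h.py <<'E'
import numpy as np, cv2
from scipy.spatial.transform import Rotation as R
from plant import ctrl
def cam(s, obs=None):
    """returns K, Rwc (cam->world), origin"""
    K=np.array(s["intrinsics"])
    if "hand_eye" in s:
        T=np.eye(4);T[:3,:3]=R.from_euler('xyz',obs["orientation"],degrees=True).as_matrix();T[:3,3]=obs["tool_pos"]
        M=T@np.array(s["hand_eye"]);return K,M[:3,:3],M[:3,3]
    Rm=cv2.Rodrigues(np.array(s["rvec"],float))[0];return K,Rm.T,-Rm.T@np.array(s["tvec"],float).ravel()
def px2w(c,uv,z):
    K,Rw,o=c;d=(Rw@np.linalg.inv(K)@np.c_[np.atleast_2d(uv),np.ones(len(np.atleast_2d(uv)))].T).T
    return o+d*((z-o[2])/d[:,2])[:,None]
def w2px(c,p):
    K,Rw,o=c;q=(K@Rw.T@(np.atleast_2d(p)-o).T).T;return q[:,:2]/q[:,2:]
E
python3 - <<'E'
from h import *
o=ctrl.get_obs();print(o)
S={n:ctrl.snapshot(n) for n in("top","side")}
for n,s in S.items():
    cv2.imwrite(f"pics/{n}0.png",s["pixels"])
    print(n,cam(s)[2])
    for l in["wheel_base","nut","socket_a","socket_b","socket_c","tray","pot","brush_bowl","glaze_jar"]:
        print(l,[(np.round(d["centre"],3).tolist(),round(d["confidence"],2),w2px(cam(s),d["centre"]).round().tolist()) for d in ctrl.search_frame(s,l)])
cv2.imwrite("pics/both.png",np.vstack([S["top"]["pixels"],S["side"]["pixels"]])[:, :])
E
```

```text
{'clock': 0.0, 'joint_pos': array([ 8.50897720e+01,  2.05916869e+01,  6.34785657e-01, -2.12943849e-02,
       -7.01369039e+01, -1.65073095e+01]), 'qvel': array([-0.00625509,  0.06737324,  0.02691921,  0.10330118,  0.01725572,
        0.03179029]), 'tau': array([-2.74924656e-03, -5.82707191e+01,  2.93053919e+01,  6.99676126e+00,
        7.12816996e-03, -1.78567143e-04]), 'tool_pos': array([0.24631888, 0.62792447, 0.22562385]), 'orientation': array([-1.79992537e+02, -9.56272370e-02, -1.11424795e+02]), 'force': array([-0.59596072, -0.46526252,  1.08493714]), 'moment': array([ 0.05172236, -0.00419404,  0.0120539 ]), 'opening': 0.08752670044285493}
top [ 4.56875553e-01 -1.70617436e-04  1.76512057e+00]
wheel_base [([0.5, 0.203, 0.025], 0.69, [[196.0, 218.0]])]
nut [([0.498, 0.207, 0.121], 0.55, [[191.0, 218.0]])]
socket_a [([0.72, -0.092, 0.043], 0.73, [[277.0, 155.0]]), ([0.592, -0.19, 0.049], 0.59, [[306.0, 190.0]]), ([0.428, -0.11, 0.055], 0.5, [[284.0, 237.0]]), ([0.514, -0.141, 0.079], 0.41, [[293.0, 212.0]])]
socket_b [([0.72, -0.092, 0.043], 0.73, [[277.0, 155.0]]), ([0.592, -0.19, 
[... 1029 characters left out ...]
311.0, 194.0]]), ([0.42, -0.12, 0.052], 0.66, [[239.0, 240.0]]), ([0.589, -0.202, 0.046], 0.59, [[301.0, 229.0]]), ([0.509, -0.152, 0.057], 0.57, [[270.0, 231.0]])]
socket_c [([0.372, -0.012, 0.043], 0.86, [[205.0, 229.0]]), ([0.719, -0.109, 0.045], 0.82, [[311.0, 194.0]]), ([0.42, -0.12, 0.052], 0.66, [[239.0, 240.0]]), ([0.589, -0.202, 0.046], 0.59, [[301.0, 229.0]]), ([0.509, -0.152, 0.057], 0.57, [[270.0, 231.0]])]
tray [([0.497, -0.154, 0.002], 0.74, [[267.0, 245.0]]), ([0.587, -0.2, 0.05], 0.23, [[300.0, 229.0]])]
pot [([0.556, -0.48, 0.108], 0.78, [[369.0, 282.0]])]
brush_bowl [([0.625, 0.471, 0.058], 0.76, [[187.0, 123.0]])]
glaze_jar [([0.779, 0.005, 0.049], 0.81, [[300.0, 168.0]])]
```

View pics/top0.png

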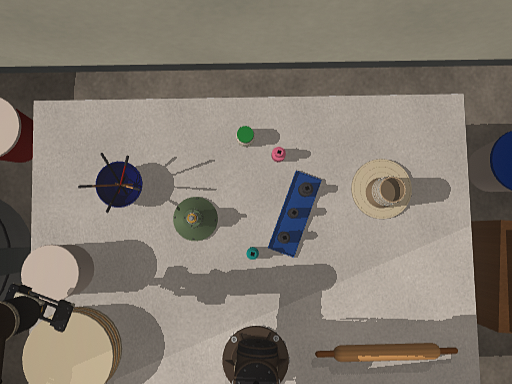

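View pics/side0.png

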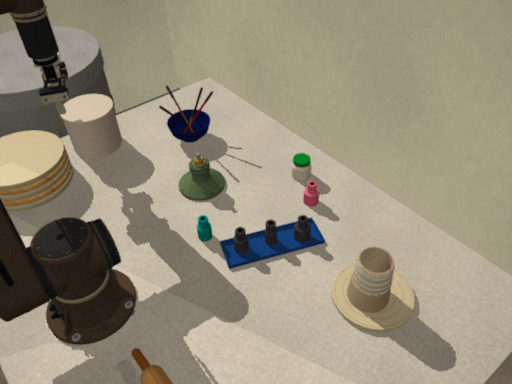

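Top view: blue bowl (118,185), green wheel base with the nut (194,217), and the tray with three black sockets at (306,190), (293,212) and (284,237). The turquoise (252,254) and pink (279,155) look-alikes are outside the tray, so they are not meant. Next I go above the nut for a close look.

Emit:
carry_out(increments=[[0, 0, 0, 50, -50, 40, 0], [0, 0, 0, 80, -100, 80, 0], [0, 0, 0, 110, -150, 120, 0], [0, 0, 0, 150, -200, 120, 0], [0, 0, 0, 180, -250, 120, 0], [0, 0, 0, 200, -300, 120, 0], [0, 0, 0, 210, -350, 120, 0], [0, 0, 0, 220, -400, 120, 0], [0, 0, 0, 220, -420, 120, 0], [0, 0, 0, 220, -420, 120, 0], [0, 0, 0, 220, -420, 120, 0]])

```text
clock: 2.38
tool_pos: [0.4665, 0.2091, 0.3466]
orientation: [180.0, 0.0, -111.4]
force: [-0.1, 0.5, 0.6]
opening: 0.0877
```

```bash
python3 - <<'E'
from h import *
o=ctrl.get_obs();s=ctrl.snapshot("wrist");c=cam(s,o)
print(o["tool_pos"],o["orientation"],s["hand_eye"],s["intrinsics"],c[2])
cv2.imwrite("pics/w1.png",s["pixels"])
for l in["wheel_base","nut","socket_a"]:
    print(l,[(np.round(d["centre"],3).tolist(),round(d["confidence"],2),w2px(c,d["centre"]).round().tolist()) for d in ctrl.search_frame(s,l)])
E
```

```text
[0.46647548 0.20914909 0.34655036] [ 1.79997535e+02  1.69490848e-02 -1.11392943e+02] [[ 9.99999883e-01  8.39809356e-05  4.77142539e-04  9.17428645e-04]
 [-2.18693843e-04  9.57059828e-01  2.89890391e-01 -7.83306201e-02]
 [-4.32308690e-04 -2.89890461e-01  9.57059734e-01 -1.57667534e-01]
 [ 0.00000000e+00  0.00000000e+00  0.00000000e+00  1.00000000e+00]] [[284.65305336   0.         258.41151501]
 [  0.         284.65305336 190.53135914]
 [  0.           0.           1.        ]] [0.53906384 0.17967693 0.50421425]
wheel_base [([0.511, 0.201, 0.022], 0.85, [[252.0, 126.0]])]
nut [([0.504, 0.205, 0.118], 0.83, [[250.0, 137.0]])]
socket_a [([0.38, 0.007, 0.048], 0.75, [[394.0, 159.0]]), ([0.432, -0.099, 0.05], 0.67, [[454.0, 103.0]]), ([0.513, -0.132, 0.061], 0.59, [[472.0, 37.0]])]
```

View pics/w1.png

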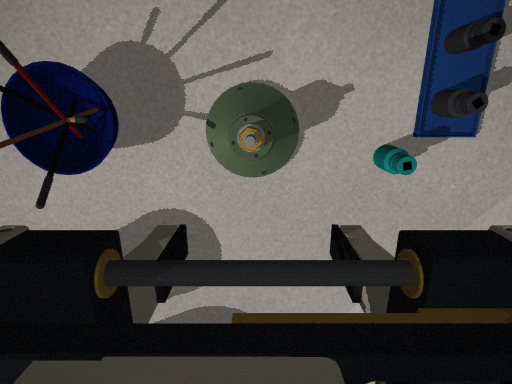

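Emit:
carry_out(increments=[[0, 0, -2, 0, -50, 0, 0], [0, 0, -5, 0, -105, 0, 0], [0, 0, -5, 0, -160, -20, 0], [0, 0, -5, 0, -220, -50, 0], [0, 0, -5, 0, -280, -90, 0], [0, 0, -5, 0, -320, -115, 0], [0, 0, -5, 0, -339, -127, 0], [0, 0, -5, 0, -339, -127, 0], [0, 0, -5, 0, -339, -127, 0]])

```text
clock: 3.7
tool_pos: [0.4671, -0.1301, 0.22]
orientation: [-180.0, 0.0, -116.4]
force: [-0.0, 0.4, 0.7]
opening: 0.0875
```

```bash
python3 - <<'E'
from h import *
o=ctrl.get_obs();s=ctrl.snapshot("wrist");c=cam(s,o)
print(o["tool_pos"],o["orientation"],c[2])
for l in["socket_a"]:
    print(l,[(np.round(d["centre"],3).tolist(),round(d["confidence"],2),w2px(c,d["centre"]).round().tolist()) for d in ctrl.search_frame(s,l)])
    for d in ctrl.outline_of(s,l): 
        ys,xs=np.nonzero(d["pixels"]);print(d["confidence"],xs.min(),xs.max(),ys.min(),ys.max(),len(xs))
g=np.clip(s["pixels"].astype(float)*2.2,0,255).astype(np.uint8)[0:260,100:420]
cv2.imwrite("pics/w2.png",cv2.resize(g,None,fx=2.3,fy=2.3,interpolation=cv2.INTER_CUBIC));np.save("w2.npy",s["pixels"])
E
```

```text
[ 0.46706793 -0.13005016  0.21995773] [-1.79973112e+02  9.11090946e-03 -1.16388279e+02] [ 0.53680328 -0.16575562  0.37766203]
socket_a [([0.514, -0.147, 0.085], 0.87, [[251.0, 134.0]]), ([0.382, -0.007, 0.079], 0.75, [[198.0, 284.0]]), ([0.433, -0.113, 0.062], 0.73, [[258.0, 207.0]]), ([0.591, -0.194, 0.052], 0.65, [[259.0, 42.0]])]
0.98 236 267 115 149 843
0.97 183 220 245 301 711
0.87 233 279 11 68 2132
0.71 240 274 184 230 1289
```

View pics/w2.png

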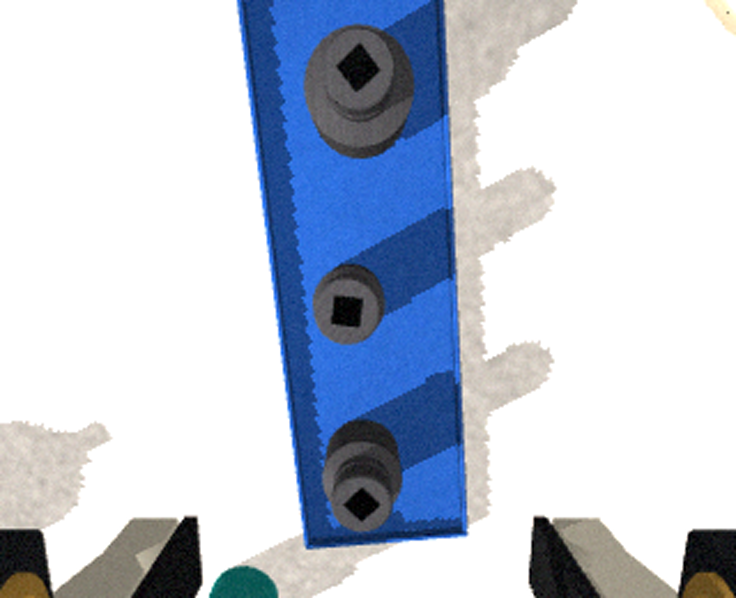

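Enlarged crop: the three candidates in the tray are the far one (358,90, the widest, so a), the middle one (347,305, the narrowest, so b) and the near one (362,480, medium, so c). Wall thickness suggests c (43 mm) fits, so I'll measure its top square.

```bash
python3 - <<'E'
from h import *
o=ctrl.get_obs();s=ctrl.snapshot("wrist");c=cam(s,o)
im=cv2.cvtColor(s["pixels"],cv2.COLOR_BGR2GRAY)
for n,cp in dict(a=(358,66),b=(347,310),c=(362,504)).items():
    u,v=int(100+cp[0]/2.3),int(cp[1]/2.3)
    k=4;sub=cv2.resize(im[v-14:v+15,u-14:u+15],None,fx=k,fy=k,interpolation=cv2.INTER_CUBIC)
    lo=np.percentile(sub,1);th=14
    nl,lab,st,ce=cv2.connectedComponentsWithStats((sub<th).astype(np.uint8))
    i=1+np.argmin(np.linalg.norm(ce[1:]-14*k,axis=1)+1e3*(st[1:,4]<200))
    ct=max(cv2.findContours((lab==i).astype(np.uint8),0,1)[0],key=len).reshape(-1,2)
    p=(ct+.5)/k-.5+[u-14,v-14];w=px2w(c,p,0.083)
    r=cv2.minAreaRect((w[:,:2]*1e4).astype(np.float32))
    print(n,lo,np.median(sub),st[i],np.array(r[0])/1e4,np.array(r[1])/10,r[2]%90)
    # outline of mouth end widths
    for z in(0.003,0.083): print(w2px(c,[*(np.array(r[0])/1e4),z]).round(1))
E
```

```text
a 1.0 41.0 [  24   22   75   82 3090] [ 0.59775532 -0.19279456] [12.33950348 12.48665771] 13.77064037322998
[[256.5  46.2]]
[[255.9  29.1]]
b 0.0 42.0 [  36   34   51   54 2269] [ 0.51364341 -0.14525754] [12.31245651 12.45955887] 56.69409942626953
[[252.5 128.6]]
[[250.9 134.9]]
c 0.0 32.0 [  29   30   59   54 1770] [ 0.42805308 -0.10983599] [12.54230804 12.31335449] 16.762840270996094
[[257.4 196.7]]
[[257.1 218.9]]
```

Emit:
carry_out(increments=[[0, 0, 0, -39, 20, 0, 0], [0, 0, 0, -39, 20, -50, 0], [0, 0, 0, -39, 20, -95, 0], [0, 0, 0, -39, 20, -125, 0], [0, 0, 0, -39, 20, -150, 0], [0, 0, 0, -39, 20, -166, 0], [0, 0, 0, -39, 20, -166, 0], [0, 0, 0, -39, 20, -166, 1], [0, 0, 0, -39, 20, -166, 1], [0, 0, 0, -39, 20, -166, 1], [0, 0, 0, -39, 20, -166, 1], [0, 0, 0, -39, 20, -166, 1]])

```text
clock: 5.4
tool_pos: [0.4275, -0.1107, 0.0537]
orientation: [-180.0, 0.0, -116.4]
force: [0.6, 0.3, 0.1]
opening: 0.0432
```

Emit:
carry_out(increments=[[0, 0, 0, 0, 0, 0, 1], [0, 0, 0, 0, 0, 0, 1], [0, 0, 0, 0, 0, 0, 1], [0, 0, 0, 0, 0, 0, 1]])

```text
clock: 5.9
tool_pos: [0.4277, -0.1106, 0.0536]
orientation: [-180.0, 0.0, -116.4]
force: [0.9, 0.5, -1.2]
opening: 0.029
```

Emit:
carry_out(increments=[[0, 0, 0, 0, 0, 30, 1], [0, 0, 0, 0, 0, 80, 1], [0, 0, 0, 0, 20, 130, 1], [0, 0, 0, 0, 70, 170, 1], [0, 0, 0, 0, 130, 180, 1], [0, 0, 0, 0, 190, 180, 1], [0, 0, 0, 0, 250, 180, 1], [0, 0, 0, 0, 310, 160, 1], [0, 0, 0, 5, 345, 130, 1], [0, 0, 0, 5, 352, 116, 1], [0, 0, 0, 5, 352, 116, 1], [0, 0, 0, 5, 352, 116, 1]])

```text
clock: 7.4
tool_pos: [0.4326, 0.2405, 0.1701]
orientation: [-180.0, -0.0, -116.5]
force: [-0.1, 0.2, -4.9]
opening: 0.0297
```

```bash
python3 - <<'E'
from h import *
o=ctrl.get_obs();s=ctrl.snapshot("wrist");c=cam(s,o)
print(o["tool_pos"],o["orientation"],o["opening"],o["force"],c[2])
d=ctrl.search_frame(s,"nut");print(d)
m=ctrl.outline_of(s,"nut");print(len(m))
np.savez("w3.npz",px=s["pixels"],m=m[0]["pixels"] if m else 0,K=c[0],R=c[1],o=c[2])
u,v=w2px(c,d[0]["centre"])[0] if d else w2px(c,[.503,.206,.116])[0]
u,v=int(u),int(v);print(u,v)
r=45;g=np.clip(s["pixels"].astype(float)*1.7,0,255).astype(np.uint8)[v-r:v+r,u-r:u+r]
a=cv2.resize(g,(560,560),interpolation=cv2.INTER_CUBIC)
cv2.imwrite("pics/w3.png",a)
E
```

```text
[0.43258258 0.24052749 0.17010598] [-1.79988736e+02 -7.69839677e-04 -1.16454868e+02] 0.02965769643126206 [-0.08496413  0.16565296 -4.90455657] [0.50232789 0.20474513 0.32778883]
[{'centre': [0.5018, 0.2071, 0.115], 'confidence': 0.9}]
1
255 106
```

View pics/w3.png

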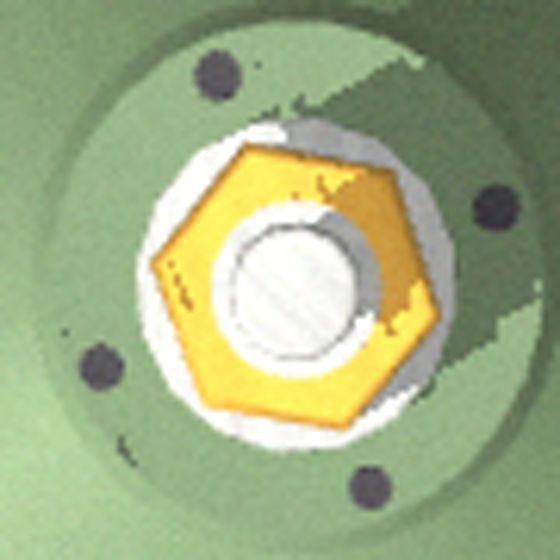

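Nut seen in crop at (297,288): hexagon with corners at (245,145), (395,172), (437,315), (347,427), (203,403), (152,265). Fitting it.

```bash
cat > fit.py <<'E'
from h import *
from scipy.optimize import least_squares
def fit(px,c,guess=(.502,.206)):
    hsv=cv2.cvtColor(px,cv2.COLOR_BGR2HSV)
    m=((hsv[...,0]>12)&(hsv[...,0]<32)&(hsv[...,1]>110)&(hsv[...,2]>40)).astype(np.uint8)
    u,v=w2px(c,[*guess,.116])[0].astype(int);k=np.zeros_like(m);cv2.circle(k,(u,v),34,1,-1);m&=k
    M=cv2.resize(m*255,None,fx=4,fy=4,interpolation=cv2.INTER_LINEAR)>127
    ct=max(cv2.findContours(M.astype(np.uint8),0,1)[0],key=cv2.contourArea).reshape(-1,2)
    w=px2w(c,(ct+.5)/4-.5,.114)[:,:2]
    def f(p):
        d=w-p[:2];a=np.arctan2(d[:,1],d[:,0])-p[2];a=(a+np.pi/6)%(np.pi/3)-np.pi/6
        return (np.hypot(*d.T)*np.cos(a)-p[3])*1e3
    best=min((least_squares(f,[*guess,t,.015],loss="soft_l1",f_scale=.5) for t in np.radians([0,15,30,45])),key=lambda r:r.cost)
    p=best.x;print("nut centre",p[:2].round(4),"flat deg",round(np.degrees(p[2])%60,1),"halfAF",p[3].round(4),"rms",np.sqrt(np.mean(f(p)**2)).round(2))
    return p
if __name__=="__main__":
    z=np.load("w3.npz");fit(z["px"],(z["K"],z["R"],z["o"]))
    # spindle top from crop ellipse centre (292,293)
    s=90/560;print(px2w((z["K"],z["R"],z["o"]),[[255-45+292*s-.5,106-45+293*s-.5]],.136))
E
python3 fit.py
```

```text
nut centre [0.501  0.2063] flat deg 23.6 halfAF 0.0147 rms 0.18
[[0.50109318 0.20672176 0.136     ]]
```

Emit:
carry_out(increments=[[0, 0, 0, 0, 0, 40, 1], [0, 0, 6.8, 40, -20, 40, 1], [0, 0, 6.8, 68.4, -34, 40, 1], [0, 0, 6.8, 68.4, -34, 40, 1], [0, 0, 6.8, 68.4, -34, 40, 1]])

```text
clock: 8.18
tool_pos: [0.5007, 0.2068, 0.2098]
orientation: [180.0, 0.0, -109.7]
force: [-0.2, 0.2, -4.1]
opening: 0.0292
```

```bash
python3 - <<'E'
from h import *
o=ctrl.get_obs();print(o["tool_pos"],o["orientation"],o["force"])
ims=[]
for n in("side","top","wrist"):
    s=ctrl.snapshot(n);c=cam(s,o);u,v=w2px(c,[.501,.2065,.14])[0].astype(int)
    r=dict(side=32,top=22,wrist=70)[n]
    ims.append(cv2.resize(np.clip(s["pixels"][max(0,v-r):v+r,u-r:u+r].astype(float)*1.6,0,255).astype(np.uint8),(390,390),interpolation=cv2.INTER_CUBIC))
cv2.imwrite("pics/m4.png",np.hstack([ims[0],ims[2]]))
E
```

```text
[0.50066326 0.20681433 0.20977327] [ 1.79989691e+02  1.76224137e-02 -1.09694366e+02] [-0.15214393  0.18235286 -4.09565214]
```

View pics/m4.png

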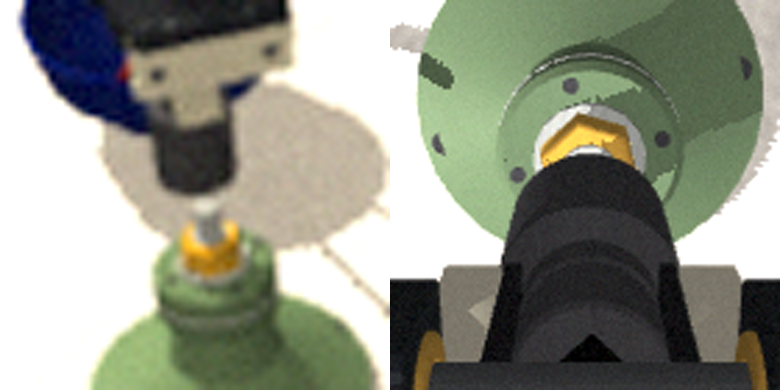

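The side crop shows the socket mouth right above the spindle (210,205), and the wrist crop agrees. Descending.

Emit:
carry_out(increments=[[0, 0, 0, 0, 0, -15, 1], [0, 0, 0, 0, 0, -28, 1], [0, 0, 0, 0, 0, -38, 1], [0, 0, 0, 0, 0, -42, 1], [0, 0, 0, 0, 0, -44, 1], [0, 0, 0, 0, 0, -46, 1], [0, 0, 0, 0, 0, -47, 1]])

```text
clock: 9.2
tool_pos: [0.5015, 0.2074, 0.1632]
orientation: [-179.9, 0.0, -109.6]
force: [2.0, -2.3, -3.1]
opening: 0.0294
```

Emit:
carry_out(increments=[[0, 0, 0, 0, 0, -1.5, 1], [0, 0, 0, 0, 0, -3, 1], [0, 0, 0, 0, 0, -4, 1], [0, 0, 0, 0, 0, -4, 1]])

```text
clock: 9.7
tool_pos: [0.5012, 0.2074, 0.1586]
orientation: [-180.0, 0.0, -109.6]
force: [3.5, -2.2, -3.4]
opening: 0.0295
```

```bash
python3 - <<'E'
from plant import ctrl
o=ctrl.get_obs();print(o["tool_pos"],o["orientation"],o["force"],o["moment"])
E
```

```text
[0.50115397 0.20737587 0.15858051] [-1.79977766e+02  9.93411416e-03 -1.09612637e+02] [ 3.50548441 -2.18861133 -3.35815611] [-1.06374416 -1.77639436 -0.06430897]
```

Emit:
carry_out(increments=[[0, 0, 0, 0.4, -0.4, -2, 1], [0, 0, 0, 0.4, -0.4, -4, 1], [0, 0, 0, 0.4, -0.4, -6, 1], [0, 0, 0, 0.4, -0.4, -7.5, 1], [0, 0, 0, 0.4, -0.4, -8.5, 1], [0, 0, 0, 0.4, -0.4, -9, 1], [0, 0, 0, 0.4, -0.4, -9, 1], [0, 0, 0, 0.4, -0.4, -9, 1]])

```text
clock: 10.7
tool_pos: [0.5014, 0.207, 0.1503]
orientation: [-180.0, 0.0, -109.6]
force: [-0.9, -2.8, 5.4]
opening: 0.0292
```

```bash
python3 - <<'E'
from plant import ctrl
o=ctrl.get_obs();print(o["tool_pos"],o["orientation"],o["force"],o["moment"])
E
```

```text
[0.50143835 0.20700762 0.1503493 ] [-1.79967083e+02  2.27341715e-02 -1.09597564e+02] [-0.87164164 -2.84912979  5.43471906] [-1.24589813 -0.05242955 -0.02478309]
```

Emit:
carry_out(increments=[[0, 0, -2, 0, 0, 0, 1], [0, 0, -4, 0, 0, 0, 1], [0, 0, -6, 0, 0, 0, 1], [0, 0, -8, 0, 0, 0, 1], [0, 0, -10, 0, 0, 0, 1], [0, 0, -12, 0, 0, 0, 1]])

```text
clock: 11.45
tool_pos: [0.5018, 0.207, 0.1503]
orientation: [-179.9, 0.0, -121.7]
force: [1.0, -3.5, 6.4]
opening: 0.0295
```

```bash
python3 - <<'E'
from plant import ctrl
o=ctrl.get_obs();print(o["tool_pos"],o["orientation"],o["force"],o["moment"],o["joint_pos"])
E
```

```text
[0.50175347 0.20695778 0.15025208] [-1.79944762e+02  2.86869171e-02 -1.21687038e+02] [ 0.95472141 -3.5316132   6.39192035] [-1.38755488 -0.46319634  0.27986718] [ 4.31428758e+01  1.18072002e+01 -2.22360247e+01  5.53082549e-02
 -5.59146452e+01  1.51390927e+01]
```

The moment rose to 0.28 N m, so the nut is turning with the socket. Continuing.

Emit:
carry_out(increments=[[0, 0, -2, 0, 0, 0, 1], [0, 0, -4, 0, 0, 0, 1], [0, 0, -6, 0, 0, 0, 1], [0, 0, -8, 0, 0, 0, 1]])

```text
clock: 11.95
tool_pos: [0.5017, 0.207, 0.1503]
orientation: [-180.0, 0.0, -129.7]
force: [1.1, -3.4, 6.8]
opening: 0.0293
```

```bash
python3 - <<'E'
from plant import ctrl
o=ctrl.get_obs();print(o["tool_pos"],o["orientation"],o["force"],o["moment"])
E
```

```text
[0.50174847 0.20696729 0.1502924 ] [-1.79950051e+02  3.87275903e-02 -1.29688001e+02] [ 1.06234803 -3.35382382  6.82658941] [-1.30481714 -0.48649862  0.31205555]
```

Emit:
carry_out(increments=[[0, 0, -2, 0, 0, 0, 1], [0, 0, -4, 0, 0, 0, 1], [0, 0, -6, 0, 0, 0, 1]])

```text
clock: 12.32
tool_pos: [0.5017, 0.207, 0.1503]
orientation: [-180.0, 0.0, -135.7]
force: [0.6, -2.4, 6.7]
opening: 0.0297
```

```bash
python3 - <<'E'
from plant import ctrl
o=ctrl.get_obs();print(o["tool_pos"],o["orientation"],o["force"],o["moment"])
E
```

```text
[0.5016856  0.20695738 0.1502622 ] [-1.79957780e+02  3.53168669e-02 -1.35690609e+02] [ 0.60601057 -2.40914765  6.6680648 ] [-1.3520685  -0.25167367  0.35649615]
```

Emit:
carry_out(increments=[[0, 0, -2, 0, 0, 0, 1], [0, 0, -4, 0, 0, 0, 1]])

```text
clock: 12.58
tool_pos: [0.5017, 0.207, 0.1503]
orientation: [-180.0, 0.0, -139.7]
force: [0.2, -3.1, 5.7]
opening: 0.0297
```

```bash
python3 - <<'E'
from plant import ctrl
o=ctrl.get_obs();print(o["orientation"],o["force"],o["moment"])
E
```

```text
[-1.79961010e+02  3.65635990e-02 -1.39688558e+02] [ 0.24878008 -3.12757866  5.69004522] [-1.32302859 -0.31273791  0.31953739]
```

Emit:
carry_out(increments=[[0, 0, -2, 0, 0, 0, 1], [0, 0, -4, 0, 0, 0, 1]])

```text
clock: 12.82
tool_pos: [0.5017, 0.207, 0.1503]
orientation: [-180.0, 0.0, -143.7]
force: [0.5, -2.9, 6.3]
opening: 0.0295
```

```bash
python3 - <<'E'
from plant import ctrl
o=ctrl.get_obs();print(o["orientation"],o["force"],o["moment"])
E
```

```text
[-1.79965664e+02  4.16093136e-02 -1.43690087e+02] [ 0.49330712 -2.87784769  6.29677948] [-1.28750701 -0.17495633  0.36082366]
```

Emit:
carry_out(increments=[[0, 0, -2, 0, 0, 0, 1], [0, 0, -4, 0, 0, 0, 1]])

```text
clock: 13.08
tool_pos: [0.5017, 0.2071, 0.1503]
orientation: [-180.0, 0.1, -147.7]
force: [0.7, -1.7, 6.4]
opening: 0.0295
```

```bash
python3 - <<'E'
from plant import ctrl
o=ctrl.get_obs();print(o["orientation"],o["force"],o["moment"])
E
```

```text
[-1.79974335e+02  5.67999262e-02 -1.47667579e+02] [ 0.7479528  -1.70606643  6.38207905] [-0.80472967 -0.20703995  0.67948151]
```

Emit:
carry_out(increments=[[0, 0, -2, 0, 0, 0, 1], [0, 0, -3, 0, 0, 0, 1]])

```text
clock: 13.32
tool_pos: [0.5016, 0.2073, 0.1503]
orientation: [-180.0, 0.1, -150.7]
force: [-0.2, -0.4, 7.5]
opening: 0.0296
```

```bash
python3 - <<'E'
from h import *
o=ctrl.get_obs();print(o["orientation"],o["force"],o["moment"])
s=ctrl.snapshot("wrist");cv2.imwrite("pics/w5.png",cv2.resize(np.clip(s["pixels"][80:384,130:390].astype(float)*2.2,0,255).astype(np.uint8),None,fx=1.9,fy=1.9,interpolation=cv2.INTER_CUBIC))
E
```

```text
[-1.79999182e+02  6.90744490e-02 -1.50651710e+02] [-0.16143916 -0.41476623  7.54618112] [-0.24222814  0.15743938  0.57598067]
```

View pics/w5.png

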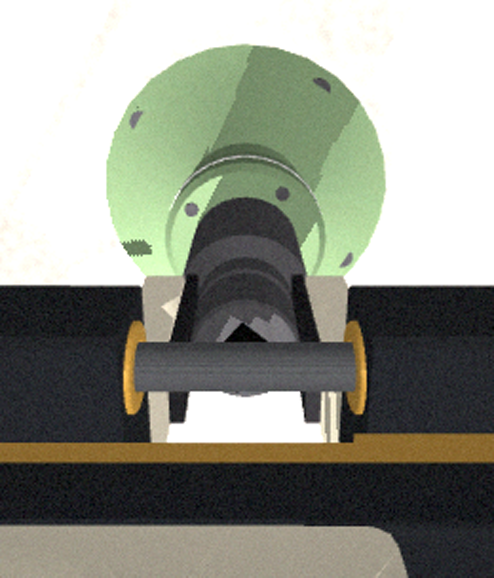

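The moment jumped to 0.68 N m after about 36 degrees, then held near 0.58, so the nut is at its hard stop and the grip limits the torque. The wrist crop shows the socket down on the washer at (245,240). I'll hold, check, and hand in.

Emit:
carry_out(increments=[[0, 0, 0, 0, 0, 0, 1], [0, 0, 0, 0, 0, 0, 1], [0, 0, 0, 0, 0, 0, 1], [0, 0, 0, 0, 0, 0, 1]])

```text
clock: 13.88
tool_pos: [0.5016, 0.2074, 0.1503]
orientation: [180.0, 0.1, -150.6]
force: [0.3, -1.6, 6.5]
opening: 0.0292
```

```bash
python3 - <<'E'
from h import *
o=ctrl.get_obs();print(o["tool_pos"],o["orientation"],o["force"],o["moment"],o["opening"])
s=ctrl.snapshot("side");c=cam(s)
for l in("socket_a","pot","brush_bowl","glaze_jar"):print(l,[(np.round(d["centre"],3).tolist(),round(d["confidence"],2)) for d in ctrl.search_frame(s,l)])
cv2.imwrite("pics/s6.png",cv2.resize(s["pixels"][130:270,150:350],(800,560),interpolation=cv2.INTER_CUBIC))
E
```

```text
[0.50163048 0.20736457 0.15027296] [ 1.79996739e+02  7.07886044e-02 -1.50615002e+02] [ 0.3304367  -1.59893427  6.51185714] [-0.57373239 -0.00095237  0.42196986] 0.029223545046011306
socket_a [([0.588, -0.202, 0.051], 0.72), ([0.722, -0.106, 0.049], 0.64), ([0.483, -0.147, 0.006], 0.63), ([0.509, -0.151, 0.055], 0.58), ([0.498, 0.191, 0.133], 0.56), ([0.37, -0.012, 0.042], 0.54)]
pot [([0.557, -0.477, 0.106], 0.92)]
brush_bowl [([0.606, 0.515, 0.067], 0.85), ([0.496, 0.193, 0.132], 0.21)]
glaze_jar [([0.78, 0.006, 0.051], 0.96)]
```

View pics/s6.png

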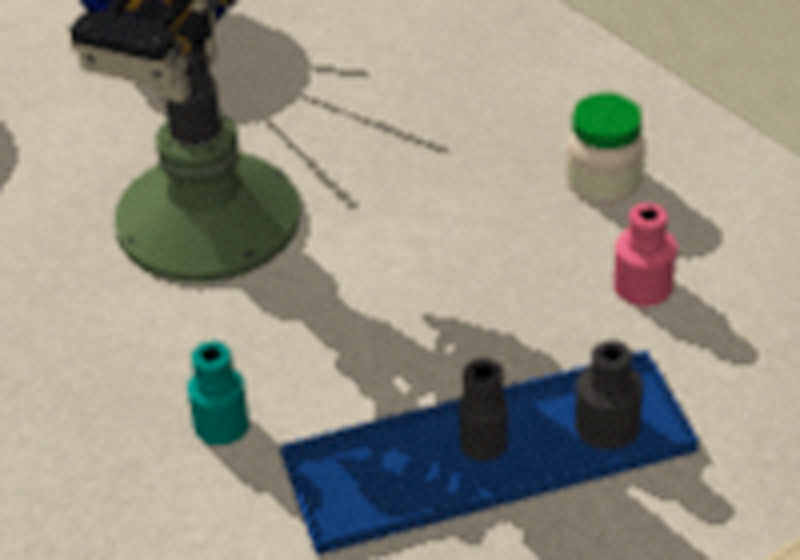

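One more small turn to confirm the stop.

Emit:
carry_out(increments=[[0, 0, -2, 0, 0, 0, 1], [0, 0, -4, 0, 0, 0, 1], [0, 0, -5, 0, 0, 0, 1]])

```text
clock: 14.5
tool_pos: [0.5016, 0.2077, 0.1503]
orientation: [180.0, 0.1, -155.6]
force: [-1.5, -1.8, 5.6]
opening: 0.0296
```

```bash
python3 - <<'E'
from h import *
o=ctrl.get_obs();print(o["tool_pos"],o["orientation"],o["force"],o["moment"],o["opening"])
if abs(o["moment"][2])>.5: print(ctrl.close_job())
E
```

```text
[0.50155677 0.20766319 0.15027952] [ 1.79968360e+02  7.95119039e-02 -1.55647127e+02] [-1.53560943 -1.7685781   5.63733886] [-0.31094912  0.20639788  0.61809336] 0.029596894780823054
the job is handed in; nothing more can be done
None
```

The nut is tightened with socket_c (43 mm, the near one in the tray), and the job is handed in with the gripper still holding that socket seated on the nut. The hand-in gives no verdict, so the result below rests on my own readings.

- **Seating:** socket_c went fully down over the loose nut on the first try. Its mouth came to about 0.0997 m, level with the washer.
- **Tightening:** turning clockwise took about 0.3 N m for roughly 36°, then jumped to 0.6–0.7 N m. A further 5° at the end held about 0.62 N m, so I take the nut to be at its stop with the socket slipping slightly in the fingers. I could not see the nut's angle directly, because the socket covers it.
- **Other objects:** in the last side view socket_a and socket_b stand upright in the tray. The pot and glaze jar read where they were at the start.
- **Disagreement:** the brush bowl's network position read about 45 mm off its starting position in that last view. The gripper was hiding part of it and nothing went near it, so I take it as an occlusion effect, but I did not check it from another camera.

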